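# Set a limit gauge and gauge a turned housing

### The job

Set the bench limit gauge: turn its round knob until the needle points at the heavy arrow mark. Then check the turned housing that stands alone on the bench: slide it, foot flat on the gauge's table, through the wider go gap and on until the no-go jaw behind it stops it. Keep it pressed there for about a second with a light push of 5 to 10 N, and never force it. It has then passed, so stand it upright in the empty pocket of the tray, leaving the gauge set and the passed housings, the loupe and the steel block where they are.

Things in the scene. Friction and masses are not known exactly. Their poses are not given: they have to be found in the camera images.
- gauge: Bench limit gauge, fixed, 210 x 226 x 60 mm. Steel gauging table 16 mm above the bench (gauge x -101 to 101, y -46 to 46 mm). Origin on the bench under the table's middle; parts slide along its +x (in from -x), y left, z up. Datum rail right of the lane: face at y = -19 mm, x -32 to 90. Behind left, a grey housing (x 20 to 96, y 46 to 170, top z = 34 mm) with knob and scale.
- go_gap (a point): Middle of the go gap, on the table (gauge x = -8, y = 1.25 mm): between the rail (right) and the fixed go anvil (left, face at gauge y = 21.5 mm, x -24 to 8) 40.5 mm are free. Lead-ins on both sides widen like a funnel toward the robot, from gauge x = -24 (anvil) and -32 (rail) to -50 mm. Rail, anvil and jaw stand 12 mm above the table. Axes as the gauge's.
- nogo_jaw: No-go jaw, left behind the go gap: a 50 mm long crosshead that the knob moves toward the rail, 3 mm/rad, with a 15 mm wide gauging insert clamped on it. Set right, the insert's face stands at gauge y = 15 mm (gap 34 mm), the crosshead's at 23. Where along x the insert is clamped varies and is not reported: its front corner is at gauge x 40 to 60 mm and stops the foot's centre about 12 mm earlier.
- knob_grip (a point): Middle of the round fluted black setting knob: 33 mm across, 20 mm tall, upright axis at gauge x = 55, y = 74 mm, its underside 6 mm above the housing (40 to 60 mm above the bench). Clockwise seen from above closes the jaw and swings the needle clockwise, toward the mark; it starts 0.7 to 1.4 rad short of the mark, stays where it is left and resists with about 0.12 N m.
- needle_tip (a point): Tip of the thin dark needle over the white scale plate; the needle is 50 mm long, turns about a brass pivot at gauge x = 58, y = 106 mm, and turns by half the angle of the knob (25 mm of tip travel per radian of knob).
- mark (a point): At gauge x = 58, y = 156, z = 38 mm: where the needle's tip stands when it points at the heavy mark with the arrow foot (the middle and thickest line of the scale); the small lines beside it are 4.5 mm apart. Axes as the gauge's.
- sensor_mid (a point): Centre, half-way up, of the housing to be checked (sensor): a turned light-metal part, 32 mm tall, standing alone on the bench to the right of the gauge: a round foot 38 mm across and 14 mm high, which is what is gauged, and on it a round neck 24 mm across and 18 mm high, free to grasp. About 120 g.
- sensor: The same housing; its origin is the centre of its underside, z up when it stands upright.
- tray: Black tray, fixed, 186 x 116 x 18 mm, walls 4 mm, floor 4 mm thick, with three pockets in a row along its x, each about 57 x 108 mm, the dividers no higher than the rim. Origin under its centre.
- free_pocket (a point): Centre, on the floor, of the tray's empty pocket, the one nearest the robot. Axes as the tray's: the pocket is 57 mm along x, 108 mm along y.
- body_b: A like housing, already passed, standing in the tray's middle pocket.
- body_c: A like housing, already passed, standing in the tray's far pocket.
- loupe: Small black loupe standing between gauge and tray, a bystander, 38 x 38 x 39 mm.
- gauge_block: Steel block standing left of the gauge, a bystander, 30 x 45 x 31 mm.
Not all that is in view belongs to the job. What is shaped like the sensor but orange or red is not meant.

How it is judged (in metres and radians):
On the way, in this order (a step that is already met when the one before it is completed fails the run):
1. the needle has been set to the mark (tip within 3 mm of it) (horizontal distance between needle_tip and mark below 0.003 m), for 0.3 s.
2. the housing slides upright on the table through the go gap (x of sensor_mid in the frame of gauge between -0.012 and 0.018 m and y of sensor_mid in the frame of gauge between -0.005 and 0.007 m and z of sensor_mid in the frame of gauge below 0.037 m), for 0.05 s.
3. through the go gap, the housing is pressed against the no-go jaw with at least 1.5 N for 0.5 s and is stopped by it (contact force between sensor and nogo_jaw above 1.5 N and horizontal distance between needle_tip and mark below 0.004 m and x of sensor_mid in the frame of gauge between 0.0265 and 0.056 m and z of sensor_mid in the frame of gauge below 0.037 m), for 0.5 s.
At the end, for the whole second after the job is handed in: The housing stands upright (within 7 degrees) and at rest on the floor of the tray's empty pocket, and the needle's tip is still within 4 mm of the mark (x of sensor_mid in the frame of free_pocket between -0.026 and 0.026 m and y of sensor_mid in the frame of free_pocket between -0.05 and 0.05 m and z of sensor_mid in the frame of free_pocket below 0.021 m and angle between sensor's own z axis and vertical below 0.12 rad and linear speed of sensor below 0.02 m/s and horizontal distance between needle_tip and mark below 0.004 m); the robot touches nothing.
It fails at once if the housing is pressed against the no-go jaw with more than 10 N (contact force between sensor and nogo_jaw above 10 N).
It fails at once if the housing is forced past the no-go jaw (x of sensor_mid in the frame of gauge between 0.061 and 0.1 m and y of sensor_mid in the frame of gauge between -0.01 and 0.01 m and z of sensor_mid in the frame of gauge below 0.037 m).
It fails at once if a passed housing in the tray, the loupe or the steel block is moved by more than 25 mm (distance of any of body_b, body_c, loupe, gauge_block from where it was at the start of the episode above 0.025 m).
It also fails if it takes over 70 s, if anything falls off the work surface, if the arm or the gripper's body presses on something with over 40 N, if the wrist force passes 120 N, or if a joint passes its speed limit or range.

### The arm

A 6-joint arm with a two-finger parallel gripper is mounted at the origin on the work surface; the furniture and walls round the work are solid. World frame = base frame: x ahead of the robot, y to its left, z up, the work surface at z = 0. Lengths are in m, angles in degrees, forces in N, time in s.
With the tool pointing down it reaches from about 0.25 to 0.725 m from the base axis. Payload 9.7 kg.
Tool frame: the origin (TCP) lies at the very end of the fingers, on their centre line; the grasp point (between the pads) lies 19 mm behind it; z points along the fingers, y is the line along which they close (so a half turn about z gives the same grasp; the last joint's range is limited). The gripper opens to 85 mm and grips with 20 to 120 N. Pads are 22 mm wide; open, the fingers measure 114 mm over their backs; the gripper's body (76 mm by 85 mm) begins 54 mm behind the grasp point. The pads swing forward as they close: fully open they stand 13 mm farther back than shut.
Start: joints at [-68.067, 4.979, 10.078, 95.1, 0, 90], TCP at [0.205, -0.51, 0.231] pointing down, gripper open.
Joint ranges: [-179.16, 179.16], [-48.56, 103.87], [-65.8, 70.77], [-126.05, 130.52], [-82.76, 87.17], [-180, 180]. Speed limits (degrees/s): [127.2, 127.2, 147.25, 180, 180, 180].

### API

Orientations are given as [roll, pitch, yaw] about the fixed x, y, z axes, in that order (R = Rz(yaw) Ry(pitch) Rx(roll)).
In Python, from workcell import bot gives the robot as it stands.
- The arm moves only by the tool arm_command, never from a script. Its argument "series" is a list of rows, each a list of 4 numbers: the shift along the tool's x, y, z in m, then the turn about the tool's z in rad. A call has exactly 5 rows; each row is the pose to reach, as a shift and turn from the pose commanded when the call began, along the tool's axes at that moment; what a row does not reach only later rows make up. A row lasts 1/10 s, in which the tool goes at most 50 mm and 8.59 degrees, less where a joint would pass 70% of its speed; a pose out of reach is approached as far as the arm can. A call with a gripper value outside its range is refused whole. "hand" is the finger opening in m, from 0 to 0.0854, set as the call begins (left out, the last holds). The fingers move at their own pace and stop on an object; "grip_force" is the grip in N (left out, the last holds). Time passes only in rows, so rows that repeat a pose let the fingers close, or fill a call up. It gives the time, the measured TCP pose, the force, the opening and the grip force at its end, in the units of the state.
- bot.get_obs(): the state, without advancing time (a new reading comes with each control period).
- bot.camera(name): name is "scene" or "top" or "wrist"; returns a dict with "color" (420x560x3 uint8, blue, green, red), "camera_matrix" (3x3 intrinsics, pixels), "xyz" and "orientation" of the camera in the world; the wrist camera has in their place "T_tool_cam" (4x4, takes a point from camera to tool coordinates, whose origin is the TCP and whose axes are the flange's). Camera axes: x right, y up, looking along -z (the intrinsics and any distortion apply to the point x, -y, -z); pixel columns grow to the right and rows downward; lengths in m; the calibration is good to about 2 mm. A picture is of the moment at which its call begins: read the wrist's pose just before it. There is no depth.
- bot.job_done(): hands the job in; it is judged then, once.
Trained networks look in the newest picture that a camera, given by its name, has taken for a name from the list of things; names that differ only in an ending like _2 or _b are one class to them, and where a whole thing is asked for, a point or a joint stands for the part that bears it (a point fixed in the world has none). Each returns a list of dicts, best first, with "confidence" (0 to 1); they miss things now and then, are a little off and sometimes report something else, mostly with a low value. They report only what shows in the picture. A call takes as long as a camera call. They do not tell look-alikes from the thing itself.
- bot.find_in(camera, target): "location" ([column, row] in pixels, amid what is visible of it).
- bot.mark_of(camera, target): "location" ([column, row] in pixels: a listed point, or the origin of a listed thing).
The state is a dict: "time": time; "q": joint angles; "qd": joint speeds; "joint_efforts": joint torques, N m; "ee_pos": TCP position; "tcp_rot": TCP orientation; "wrist_force": force on the tool from outside, world axes, zero at the start; "torque": the same for the moment, N m; "opening": finger opening in m; "grasp_force": force on a finger pad.
Only numpy, scipy, OpenCV 4.12 (cv2) and the standard library are available. Lean on these libraries where they do the work, as an engineer would, in place of code of your own. Each camera call takes 0.05 s, during which the arm holds its last target. There are 200 camera calls.

## Working session

There is one attempt and no reset: what is moved stays moved. The work goes in short steps, Python scripts to look and compute and a tool call to move; the robot and the scene stay as the last step left them, time stands still between calls to the robot, and variables do not carry over. Pictures are saved under pics/ and viewed, at most 10 in all, crops included, and the job is handed in when it is done.

Besides the shell and the picture viewer there is one more tool, called after ">>>" as a command line: name --pt "numbers of a row" for each row, then --argument value for the rest. arm_command: Moves the arm, as the interface text tells. Its arguments: {"type":"object","properties":{"series":{"type":"array"},"hand":{"type":"number"},"grip_force":{"type":"number"}},"required":["series"]}

```bash
ls; mkdir -p pics; cat > h.py <<'E'
import numpy as np, cv2
from scipy.spatial.transform import Rotation as R
from workcell import bot
def pose():
    o=bot.get_obs(); return np.array(o["ee_pos"]),o["tcp_rot"],o
def cam(name):
    p,r,o=pose(); c=bot.camera(name)
    return c,p,r
E
python3 - <<'E'
from h import *
o=bot.get_obs(); print(o)
for n in("scene","top","wrist"):
    c=bot.camera(n); cv2.imwrite(f"pics/{n}0.png",c["color"])
    print(n,{k:v for k,v in c.items() if k!="color"})
    for t in ["gauge","go_gap","nogo_jaw","knob_grip","needle_tip","mark","sensor_mid","sensor","tray","free_pocket","body_b","loupe","gauge_block"]:
        print(t,[(np.round(d["location"],1).tolist(),round(d["confidence"],2)) for d in bot.mark_of(n,t)][:4])
E
```

```text
pics
{'time': 0.0, 'q': array([-6.80687882e+01,  5.01088468e+00,  1.00338991e+01,  9.50975274e+01,
        2.95753550e-04,  9.00013873e+01]), 'qd': array([ 0.14873207, -0.05275212, -0.02152041,  0.00908705,  0.07631008,
       -0.02972658]), 'joint_efforts': array([ 7.02972702e-04, -5.20388246e+01,  4.64807081e+01,  1.61281053e-02,
        4.41179679e-05,  1.13036083e-05]), 'ee_pos': array([ 0.20534125, -0.50999549,  0.23058015]), 'tcp_rot': array([-1.79925487e+02, -2.93949154e-04,  2.19298242e+01]), 'wrist_force': array([0.14971854, 0.06318469, 1.09358138]), 'torque': array([ 0.01093075,  0.05277618, -0.01275403]), 'grasp_force': 0.0, 'opening': 0.08537953534136229}
scene {'camera_matrix': array([[433.78433032,   0.        , 286.31823083],
       [  0.        , 433.78433032, 216.57838685],
       [  0.        ,   0.        ,   1.        ]]), 'xyz': array([-0.11878106,  0.59285075,  0.41805131]), 'orientation': array([  67.86853352,   -0.44066301, -142.12324099])}
gauge [([211.0, 251.4], 0.85)]
go_gap [([213.7, 242.8], 0.8)]
nogo_jaw [([186.4, 244.2], 0.48), ([167.4, 237.0], 0.34)]
k
[... 1496 characters left out ...]
rray([[290.67497047,   0.        , 281.40336463],
       [  0.        , 290.67497047, 206.36611944],
       [  0.        ,   0.        ,   1.        ]]), 'T_tool_cam': array([[ 1.58843900e-03,  9.61633713e-01,  2.74332059e-01,
         6.96497014e-02],
       [ 9.99998062e-01, -1.84649589e-03,  6.82445875e-04,
         3.43892278e-04],
       [ 1.16281598e-03,  2.74330444e-01, -9.61634783e-01,
        -1.41544281e-01],
       [ 0.00000000e+00,  0.00000000e+00,  0.00000000e+00,
         1.00000000e+00]])}
gauge []
go_gap []
nogo_jaw []
knob_grip []
needle_tip []
mark []
sensor_mid [([105.1, 122.4], 0.94)]
sensor [([114.1, 125.1], 0.66)]
tray []
free_pocket []
body_b []
loupe []
gauge_block []
```

```bash
python3 -c "
import cv2
i=cv2.imread('pics/top0.png')[80:320,140:460]; cv2.imwrite('pics/top0c.png',cv2.resize(i,(800,600),interpolation=cv2.INTER_CUBIC))"
```

```text
(no output)
```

View pics/top0c.png

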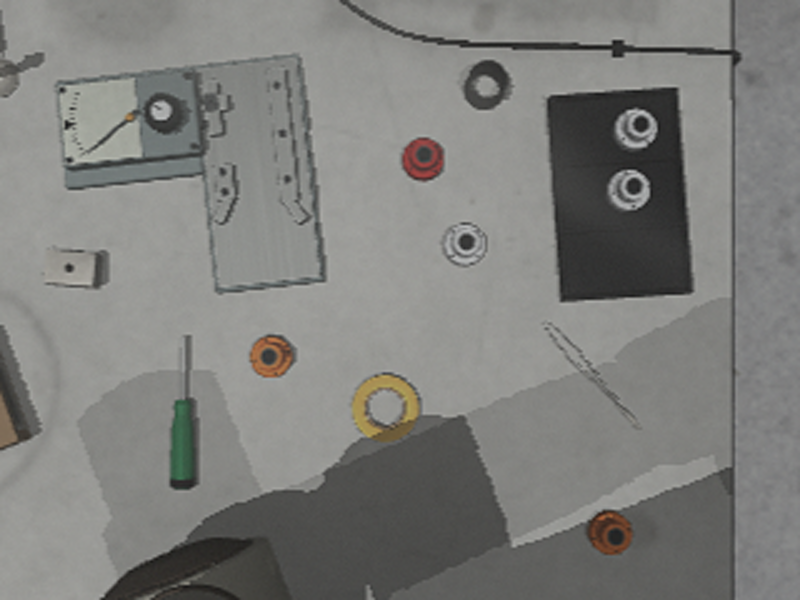

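```bash
cat >> h.py <<'E'
def ray(c,px,T=None):
    K=c["camera_matrix"]; d=np.array([(px[0]-K[0,2])/K[0,0],-(px[1]-K[1,2])/K[1,1],-1.])
    if T is None: Rm=R.from_euler('xyz',c["orientation"],degrees=True).as_matrix(); o=np.array(c["xyz"])
    else: Rm,o=T[:3,:3],T[:3,3]
    return o,Rm@d
def at(c,px,z,T=None):
    o,d=ray(c,px,T); return o+d*(z-o[2])/d[2]
def wT(c,p,r):
    T=np.eye(4);T[:3,:3]=R.from_euler('xyz',r,degrees=True).as_matrix();T[:3,3]=p; return T@c["T_tool_cam"]
E
python3 - <<'E'
from h import *
from scipy.optimize import least_squares
c=bot.camera("top")
f=lambda x,y:(140+x/2.5,80+y/2.5)
# (pixel, gauge xyz)
L=[(f(300,55),(101,-46,16)),(f(325,282),(-101,-46,16)),(f(216,292),(-101,46,16)),((241.9,149),(-8,1.25,16)),(f(163,111),(55,74,60)),((205.7,125.3),(55,74,50)),((168.8,131.8),(58,156,38)),(f(130,117),(58,106,40)),((243,146.4),(0,0,0))]
W=np.array([at(c,p,g[2]/1e3)[:2] for p,g in L]);G=np.array([g[:2] for p,g in L])/1e3
def res(v,):
    a=v[2];M=np.array([[np.cos(a),-np.sin(a)],[np.sin(a),np.cos(a)]]);return (W-(G@M.T+v[:2])).ravel()
s=least_squares(res,[.4,0,0],loss='soft_l1',f_scale=.003);print(s.x,np.rad2deg(s.x[2]));print(np.round(res(s.x).reshape(-1,2)*1e3,1))
print("sensor",at(c,f(465,243),.025),at(c,(325.1,179.4),.016),at(c,(323.1,179),0))
T=[(548,97),(678,88),(693,292),(562,300)]
t=np.array([at(c,f(*p),.018) for p in T]);print("tray",t.round(4).tolist(),t.mean(0)); print(at(c,(386.8,161.3),0))
print("pocket",at(c,(389.4,182.3),.004)); print("loupe",at(c,f(487,85),.039)); print("block",at(c,f(73,268),.031))
print("red",at(c,f(424,157),.025), at(c,f(270,355),.025))
E
```

```text
[0.5111044 0.025322  0.1301479] 7.45692529978557
[[ 1.5 -4.4]
 [-5.3 -3.9]
 [-3.6  3.2]
 [ 7.4  2.3]
 [ 0.1 -1.4]
 [ 0.3 -0.7]
 [-4.7  2.1]
 [ 0.1 -0.5]
 [ 8.1  1.7]]
sensor [ 0.44738002 -0.16238078  0.025     ] [ 0.44337665 -0.16114254  0.016     ] [ 0.44594117 -0.15785819  0.        ]
tray [[0.5816, -0.2368, 0.018], [0.5909, -0.3538, 0.018], [0.4064, -0.367, 0.018], [0.3978, -0.2502, 0.018]] [ 0.49417685 -0.30194415  0.018     ]
[ 0.48825053 -0.30298719  0.        ]
pocket [ 0.43969988 -0.3081164   0.004     ]
loupe [ 0.58681226 -0.17952564  0.039     ]
block [0.42032804 0.18742759 0.031     ]
red [ 0.52448057 -0.12498754  0.025     ] [0.34505342 0.01048822 0.025     ]
```

>>> arm_command --pt "0.03 -0.029 0.005 0" --pt "0.063 -0.06 0.01 0" --pt "0.095 -0.091 0.016 0" --pt "0.128 -0.123 0.021 0" --pt "0.161 -0.155 0.027 0"

```text
time: 2.65
ee_pos: [0.2972, -0.3047, 0.2042]
tcp_rot: [180.0, -0.0, 21.9]
wrist_force: [0.2, 0.2, -0.0]
opening: 0.085
grasp_force: 0.0
```

>>> arm_command --pt "0.032 -0.031 0.005 0" --pt "0.064 -0.062 0.01 0" --pt "0.097 -0.093 0.016 0" --pt "0.129 -0.124 0.021 0" --pt "0.161 -0.155 0.027 0"

```text
time: 3.15
ee_pos: [0.3888, -0.1006, 0.1774]
tcp_rot: [180.0, -0.1, 21.9]
wrist_force: [1.1, -0.5, 1.8]
opening: 0.0855
grasp_force: 0.0
```

>>> arm_command --pt "0.032 -0.031 0.005 0.05" --pt "0.064 -0.062 0.01 0.1" --pt "0.097 -0.093 0.016 0.15" --pt "0.129 -0.124 0.021 0.2" --pt "0.161 -0.155 0.027 0.252"

```text
time: 3.65
ee_pos: [0.4833, 0.0846, 0.1503]
tcp_rot: [-179.1, -0.0, 9.4]
wrist_force: [0.5, -0.2, 0.6]
opening: 0.0853
grasp_force: 0.0
```

```bash
cat > g.py <<'E'
import sys
from h import *
p,r,o=pose(); print(o["time"],p.round(4),r.round(2),o["wrist_force"].round(1),np.round(o["q"],1))
c,p,r=cam("wrist"); T=wT(c,p,r); cv2.imwrite(f"pics/{sys.argv[1]}.png",c["color"])
Z=dict(knob_grip=.05,needle_tip=.038,mark=.038,go_gap=.016,nogo_jaw=.028,sensor_mid=.016,free_pocket=.004,sensor=0)
for t in sys.argv[2:]:
    for d in bot.mark_of("wrist",t)[:3]: print(t,np.round(d["location"],1),round(d["confidence"],2),at(c,d["location"],Z[t],T).round(4))
E
python3 g.py w1 knob_grip needle_tip mark go_gap nogo_jaw
```

```text
3.65 [0.4833 0.0846 0.1503] [-1.7909e+02 -3.0000e-02  9.3800e+00] [ 0.5 -0.2  0.6] [  9.4  -4.   -8.   86.1   0.9 180. ]
needle_tip [179.3 138.7] 0.67 [0.525  0.1819 0.038 ]
mark [169.2 106.8] 0.74 [0.5496 0.192  0.038 ]
go_gap [344.2 185.8] 0.69 [0.5047 0.0288 0.016 ]
nogo_jaw [330.8 116.1] 0.59 [0.5648 0.0567 0.028 ]
nogo_jaw [179.  140.1] 0.53 [0.5226 0.1856 0.028 ]
```

View pics/w1.png

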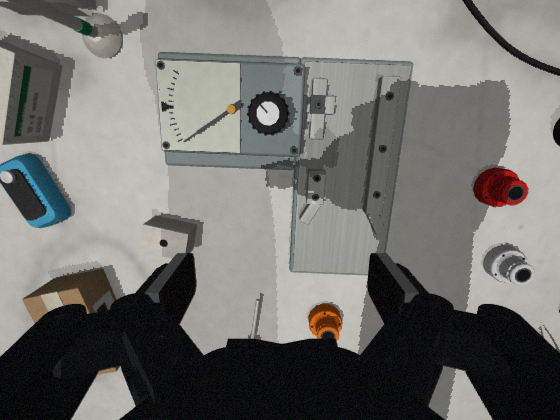

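```bash
python3 - <<'E'
from h import *
from scipy.optimize import least_squares
p=np.array([.4833,.0846,.1503]);r=[-179.09,-.03,9.38]
c=bot.camera("wrist");T=wT(c,p,r); print(pose()[0],pose()[1])
i=cv2.imread('pics/w1.png'); cv2.imwrite('pics/w1c.png',cv2.resize(i[40:190,150:350],(800,600),interpolation=cv2.INTER_CUBIC))
L=[((412,62),(101,-46,16)),((290,271),(-101,46,16)),((268,113),(55,74,60)),((166,106),(58,156,36)),((233,109),(58,106,40)),((158,53),(96,170,34)),((163,152),(20,170,34)),((301,156),(20,46,34)),((302,57),(96,46,34)),((344.2,185.8),(-8,1.25,16))]
W=np.array([at(c,q,g[2]/1e3,T)[:2] for q,g in L]);G=np.array([g[:2] for q,g in L])/1e3
def res(v,):
    a=v[2];M=np.array([[np.cos(a),-np.sin(a)],[np.sin(a),np.cos(a)]]);return (W-(G@M.T+v[:2])).ravel()
s=least_squares(res,[.5,0,0.1],loss='soft_l1',f_scale=.003);print(s.x,np.rad2deg(s.x[2]));print(np.round(res(s.x).reshape(-1,2)*1e3,1))
a=s.x[2];M=np.array([[np.cos(a),-np.sin(a)],[np.sin(a),np.cos(a)]])
for n,g in dict(knob=(.055,.074),mark=(.058,.156),pivot=(.058,.106)).items():print(n,M@g+s.x[:2])
tip=at(c,(186,140),.038,T)[:2]-s.x[:2];print("tip gauge",M.T@tip, "knob meas",W[2])
E
```

```text
[0.48269689 0.08064214 0.15073677] [-1.79132842e+02 -1.43161749e-02  9.02405616e+00]
[0.5130293  0.02863223 0.12454701] 7.136018228153351
[[ 1.3  0.2]
 [-1.3  2.8]
 [-0.7 -0.3]
 [-1.5  4.9]
 [-0.9 -2.1]
 [ 2.2 -4.2]
 [-1.  -3. ]
 [ 0.3 -0.5]
 [ 2.6  3.7]
 [-0.2 -0.1]]
knob [0.55841061 0.10889142]
mark [0.5512009  0.19062893]
pivot [0.55741216 0.14101623]
tip gauge [0.03007331 0.14487737] knob meas [0.55770597 0.10862792]
```

View pics/w1c.png

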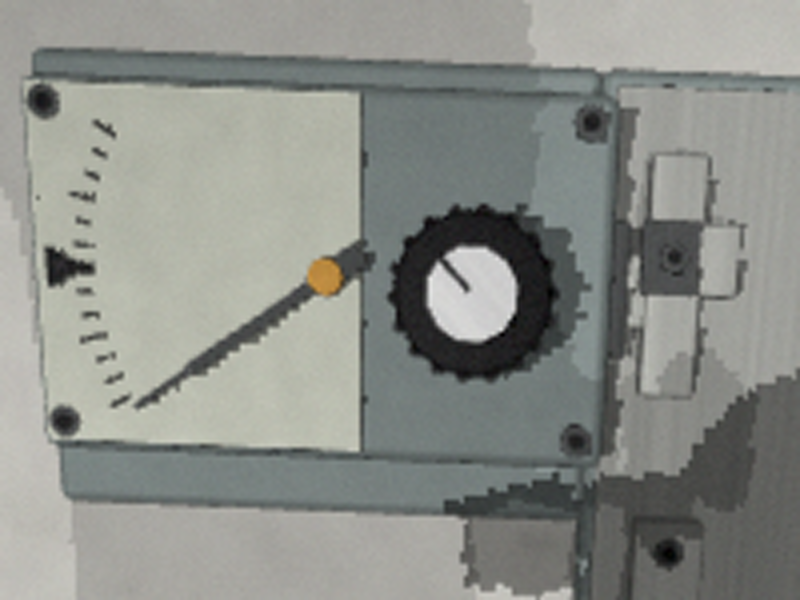

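>>> arm_command --pt "0.016 -0.003 0.0 -0.14" --pt "0.032 -0.006 0 -0.28" --pt "0.048 -0.009 0 -0.42" --pt "0.064 -0.012 0 -0.56" --pt "0.079 -0.016 0 -0.7" --hand 0.06

```text
time: 4.5
ee_pos: [0.559, 0.1088, 0.1512]
tcp_rot: [-179.4, -0.6, 49.4]
wrist_force: [-0.5, -0.4, -0.1]
opening: 0.0605
grasp_force: 0.0
```

>>> arm_command --pt "0 0 0.006 -0.14" --pt "0 0 0.012 -0.28" --pt "0 0 0.018 -0.42" --pt "0 0 0.024 -0.56" --pt "0 0 0.03 -0.7"

```text
time: 5.0
ee_pos: [0.5583, 0.1091, 0.121]
tcp_rot: [-179.9, -0.9, 89.6]
wrist_force: [-0.2, 0.2, 0.8]
opening: 0.06
grasp_force: 0.0
```

>>> arm_command --pt "0 0 0.005 -0.14" --pt "0 0 0.01 -0.28" --pt "0 0 0.01 -0.38" --pt "0 0 0.01 -0.38" --pt "0 0 0.01 -0.38"

```text
time: 5.5
ee_pos: [0.5584, 0.1096, 0.1111]
tcp_rot: [179.8, -0.9, 110.9]
wrist_force: [-0.5, 0.3, 0.2]
opening: 0.06
grasp_force: 0.0
```

```bash
python3 g.py w2 knob_grip needle_tip mark
```

```text
5.5 [0.5584 0.1096 0.1111] [179.79  -0.85 110.85] [-0.5  0.3  0.2] [10.7  6.8 -1.2 81.9  0.9 79.8]
knob_grip [281.7 221.4] 0.89 [0.5587 0.1108 0.05  ]
needle_tip [265.4 114.1] 0.82 [0.5208 0.1776 0.038 ]
mark [308.9 112.4] 0.81 [0.5491 0.1896 0.038 ]
```

View pics/w2.png

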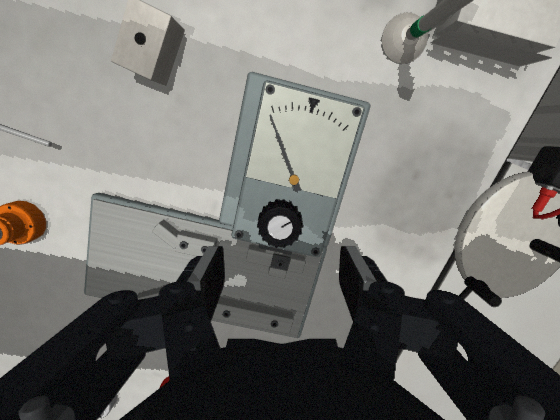

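>>> arm_command --pt "0 0 0.018 0" --pt "0 0 0.036 0" --pt "0 0 0.054 0" --pt "0 0 0.068 0" --pt "0 0 0.068 0"

```text
time: 6.2
ee_pos: [0.557, 0.1111, 0.0405]
tcp_rot: [-180.0, -0.9, 111.1]
wrist_force: [0.0, 0.2, 0.8]
opening: 0.0603
grasp_force: 0.0
```

>>> arm_command --pt "0 0 0 0" --pt "0 0 0 0" --pt "0 0 0 0" --pt "0 0 0 0" --pt "0 0 0 0" --hand 0.02 --grip_force 30

```text
time: 6.7
ee_pos: [0.557, 0.1107, 0.044]
tcp_rot: [179.9, -0.8, 111.1]
wrist_force: [-11.7, -3.8, 8.7]
opening: 0.0294
grasp_force: 30.2
```

```bash
python3 - <<'E'
from h import *
p,r,o=pose();print(o)
E
```

```text
{'time': 6.7, 'q': array([10.82010186,  8.04306462, -7.33041709, 74.71940583,  0.83959572,
       79.75125113]), 'qd': array([ 0.11774121,  0.04131079,  0.06523027, -0.15727574,  0.02769861,
       -0.06725481]), 'joint_efforts': array([ 1.02249529e+00, -5.12398660e+01,  4.75595355e+01, -4.89228308e+00,
        5.54093532e-01, -4.68748750e-02]), 'ee_pos': array([0.55700999, 0.11070963, 0.04396799]), 'tcp_rot': array([179.9420221 ,  -0.84272608, 111.06859653]), 'wrist_force': array([-11.69013401,  -3.79325876,   8.68847005]), 'torque': array([-0.89962408,  2.36588471, -0.01058182]), 'grasp_force': 30.198710137337912, 'opening': 0.029406398955926647}
```

>>> arm_command --pt "0 -0.0005 0 0" --pt "0 -0.001 -0.0005 0" --pt "0 -0.001 -0.001 0" --pt "0 -0.001 -0.001 0" --pt "0 -0.001 -0.001 0"

```text
time: 7.2
ee_pos: [0.5569, 0.1107, 0.044]
tcp_rot: [179.9, -0.9, 111.1]
wrist_force: [-5.2, -1.0, 4.0]
opening: 0.0292
grasp_force: 30.2
```

>>> arm_command --pt "0 -0.0007 -0.0007 0.1" --pt "0 -0.0007 -0.0007 0.22" --pt "0 -0.0007 -0.0007 0.34" --pt "0 -0.0007 -0.0007 0.46" --pt "0 -0.0007 -0.0007 0.58"

```text
time: 7.7
ee_pos: [0.5578, 0.1108, 0.0441]
tcp_rot: [-179.8, -0.8, 77.6]
wrist_force: [5.6, -0.8, -6.6]
opening: 0.0293
grasp_force: 30.7
```

>>> arm_command --pt "0 0 0 0.12" --pt "0 0 0 0.24" --pt "0 0 0 0.36" --pt "0 0 0 0.48" --pt "0 0 0 0.57"

```text
time: 8.2
ee_pos: [0.5585, 0.1103, 0.0442]
tcp_rot: [-179.5, -0.6, 44.9]
wrist_force: [9.1, -2.9, -9.4]
opening: 0.0297
grasp_force: 30.6
```

>>> arm_command --pt "0 0 0 0" --pt "0 0 0 0" --pt "0 0 0 0" --pt "0 0 0 0" --pt "0 0 0 0"

```text
time: 8.7
ee_pos: [0.5585, 0.1103, 0.0442]
tcp_rot: [-179.5, -0.6, 45.2]
wrist_force: [8.4, -2.2, -9.6]
opening: 0.0292
grasp_force: 30.6
```

```bash
python3 g.py w3 needle_tip mark; python3 -c "
import cv2
i=cv2.imread('pics/w3.png'); cv2.imwrite('pics/w3c.png',cv2.resize(i[20:260,120:440],(800,600),interpolation=cv2.INTER_CUBIC))"
```

```text
8.7 [0.5585 0.1103 0.0442] [-179.46   -0.62   45.17] [ 8.4 -2.2 -9.6] [ 10.8   7.9  -7.4  74.4   0.8 145.6]
needle_tip [154.1 160.4] 0.74 [0.5489 0.1924 0.038 ]
mark [157.2 162.8] 0.83 [0.549  0.1905 0.038 ]
mark [354.6 290.1] 0.64 [0.5729 0.0648 0.038 ]
```

View pics/w3c.png

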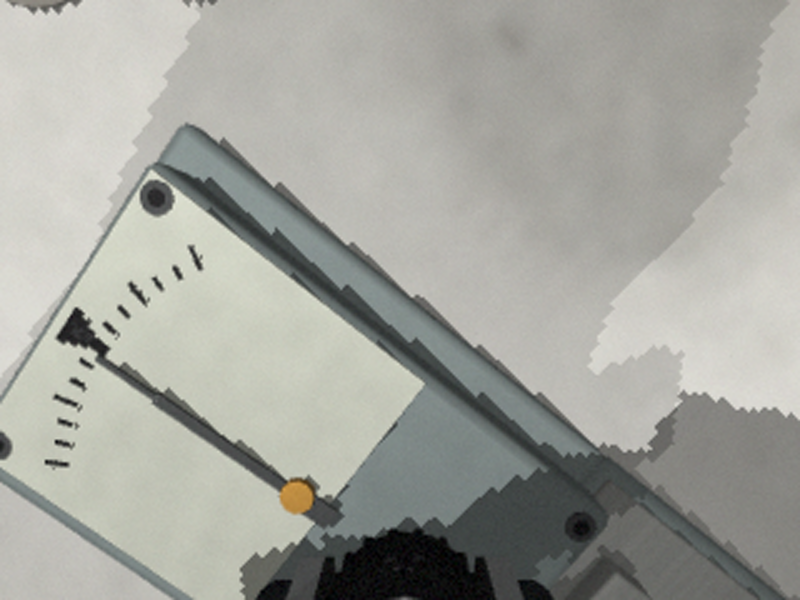

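>>> arm_command --pt "0 0.0005 0.0007 0.02" --pt "0.0005 0.001 0.0012 0.05" --pt "0.0005 0.001 0.0012 0.05" --pt "0.0005 0.001 0.0012 0.05" --pt "0.0005 0.001 0.0012 0.05"

```text
time: 9.35
ee_pos: [0.5587, 0.1103, 0.044]
tcp_rot: [-179.4, -0.6, 42.3]
wrist_force: [2.8, -3.8, 5.6]
opening: 0.0295
grasp_force: 31.9
```

>>> arm_command --pt "0 0 0 0" --pt "0 0 0 0" --pt "0 0 0 0" --pt "0 0 -0.025 0" --pt "0 0 -0.05 0" --hand 0.055

```text
time: 9.85
ee_pos: [0.5568, 0.1096, 0.0925]
tcp_rot: [-179.2, -0.3, 42.4]
wrist_force: [0.8, -0.6, 0.9]
opening: 0.0548
grasp_force: 0.0
```

>>> arm_command --pt "0 0 -0.03 0" --pt "0 0 -0.06 0" --pt "0 0 -0.06 0" --pt "0 0 -0.06 0" --pt "0 0 -0.06 0"

```text
time: 10.35
ee_pos: [0.5574, 0.1087, 0.1517]
tcp_rot: [-179.2, -0.4, 42.3]
wrist_force: [0.2, 0.8, -1.2]
opening: 0.055
grasp_force: 0.0
```

```bash
python3 g.py w4 needle_tip mark knob_grip go_gap nogo_jaw sensor_mid; python3 -c "
import cv2
i=cv2.imread('pics/w4.png'); cv2.imwrite('pics/w4c.png',cv2.resize(i[20:320,80:480],(800,600),interpolation=cv2.INTER_CUBIC))"
```

```text
10.35 [0.5574 0.1087 0.1517] [-179.19   -0.38   42.34] [ 0.2  0.8 -1.2] [ 10.6   6.6   3.1  86.5   0.9 148.2]
needle_tip [206.7 149.9] 0.79 [0.5482 0.1902 0.038 ]
mark [205.2 148.7] 0.6 [0.5481 0.1918 0.038 ]
knob_grip [285.5 209.7] 0.94 [0.5574 0.1055 0.05  ]
go_gap [306.4 284.1] 0.83 [0.5044 0.0264 0.016 ]
nogo_jaw [332.9 228. ] 0.86 [0.5702 0.0551 0.028 ]
sensor_mid [417.3 349.9] 0.73 [ 0.5297 -0.124   0.016 ]
```

View pics/w4c.png

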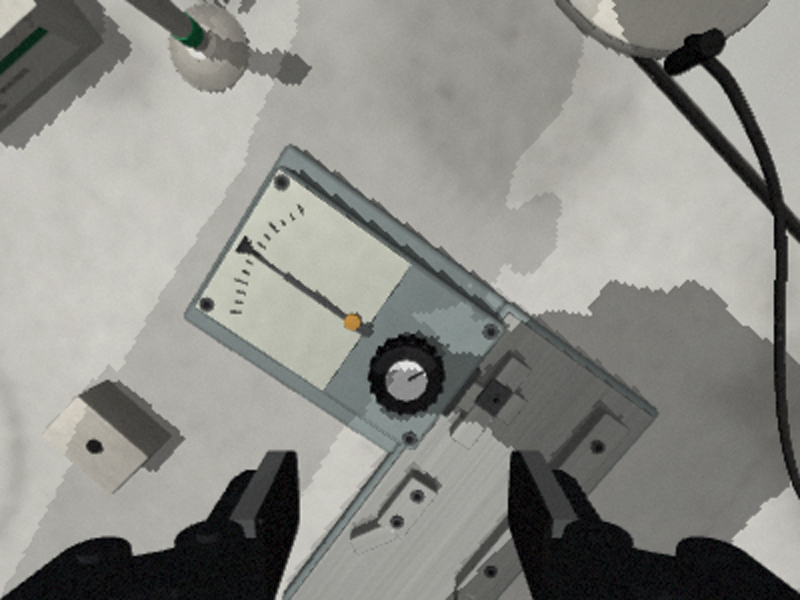

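>>> arm_command --pt "-0.025 0.012 0 0" --pt "-0.052 0.025 0 0" --pt "-0.079 0.037 0 0" --pt "-0.105 0.05 0 0" --pt "-0.132 0.062 0 0"

```text
time: 11.2
ee_pos: [0.5016, -0.027, 0.1511]
tcp_rot: [-179.3, -0.5, 42.3]
wrist_force: [0.5, 0.3, 0.2]
opening: 0.0548
grasp_force: 0.0
```

>>> arm_command --pt "-0.027 0.013 0 -0.14" --pt "-0.054 0.025 0 -0.28" --pt "-0.081 0.038 0 -0.42" --pt "-0.108 0.051 0 -0.56" --pt "-0.132 0.062 0 -0.7"

```text
time: 11.7
ee_pos: [0.4457, -0.1619, 0.1493]
tcp_rot: [-179.8, -0.8, 82.8]
wrist_force: [0.5, -0.2, 1.0]
opening: 0.055
grasp_force: 0.0
```

>>> arm_command --pt "0 0 0.01 -0.13" --pt "0 0 0.02 -0.26" --pt "0 0 0.02 -0.26" --pt "0 0 0.02 -0.26" --pt "0 0 0.02 -0.26"

```text
time: 12.2
ee_pos: [0.4466, -0.1604, 0.1298]
tcp_rot: [-180.0, -0.9, 97.2]
wrist_force: [-0.7, -0.1, -0.6]
opening: 0.0548
grasp_force: 0.0
```

```bash
python3 g.py w5 sensor_mid sensor; python3 - <<'E'
from h import *
c=bot.camera("wrist");T=wT(c,np.array([.4833,.0846,.1503]),[-179.09,-.03,9.38])
O=np.array([.5125,.0290]);a=np.deg2rad(7.25);M=np.array([[np.cos(a),-np.sin(a)],[np.sin(a),np.cos(a)]])
for q in [(335,114),(336,96),(316,139),(319,78),(313,159)]: print(q,M.T@(at(c,q,.028,T)[:2]-O))
E
```

```text
12.2 [ 0.4466 -0.1604  0.1298] [-179.99   -0.86   97.2 ] [-0.7 -0.1 -0.6] [-20.2  -5.8 -11.8  84.3   0.8  62.6]
sensor_mid [ 13.6 299.6] 0.81 [ 0.1935 -0.2917  0.016 ]
sensor_mid [280.7 201.6] 0.64 [ 0.4457 -0.1575  0.016 ]
sensor_mid [376.2 176.9] 0.6 [ 0.527  -0.1243  0.016 ]
sensor [371.7 171. ] 0.88 [ 0.5272 -0.1212  0.    ]
sensor [ 24.5 289.9] 0.85 [ 0.1909 -0.2908  0.    ]
sensor [282.1 201.2] 0.82 [ 0.4475 -0.1609  0.    ]
(335, 114) [0.05716264 0.0173741 ]
(336, 96) [0.0717352  0.01782022]
(316, 139) [0.03551523 0.03223425]
(319, 78) [0.08531003 0.03326481]
(313, 159) [0.01788603 0.03368113]
```

View pics/w5.png

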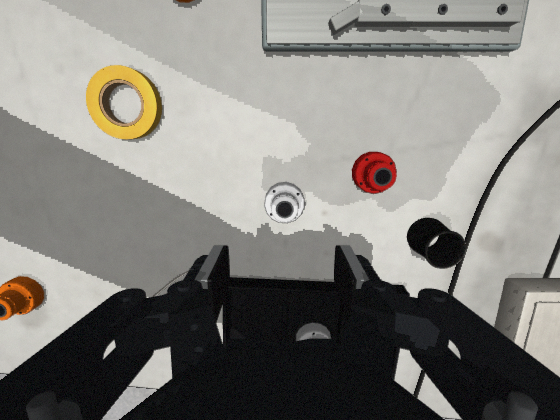

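```bash
python3 - <<'E'
from h import *
i=cv2.imread("pics/w5.png")[170:235,250:320]
c=bot.camera("wrist");T=wT(c,np.array([.4466,-.1604,.1298]),[-179.99,-.86,97.2])
print(at(c,(285,208.5),.032,T),at(c,(285.3,202),.014,T))
cv2.imwrite("pics/w5c.png",cv2.resize(i,None,fx=8,fy=8,interpolation=cv2.INTER_CUBIC))
E
```

```text
[ 0.44976079 -0.15916884  0.032     ] [ 0.4500529 -0.1578884  0.014    ]
```

View pics/w5c.png

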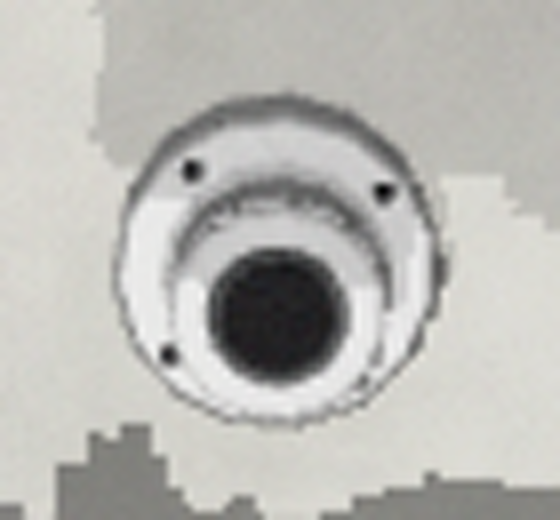

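>>> arm_command --pt "0 0.003 0.02 0" --pt "-0.001 0.003 0.045 0" --pt "-0.001 0.003 0.07 0" --pt "-0.001 0.003 0.09 0" --pt "-0.001 0.003 0.1 0" --hand 0.05

```text
time: 12.95
ee_pos: [0.4483, -0.1592, 0.0275]
tcp_rot: [-179.9, -0.9, 97.3]
wrist_force: [0.2, -0.1, -0.2]
opening: 0.0502
grasp_force: 0.0
```

>>> arm_command --pt "0 0 0.005 0" --pt "0 0 0.01 0" --pt "0 0 0.0125 0" --pt "0 0 0.0125 0" --pt "0 0 0.0125 0"

```text
time: 13.45
ee_pos: [0.4494, -0.1595, 0.0173]
tcp_rot: [180.0, -0.9, 97.3]
wrist_force: [-0.6, 0.4, -0.4]
opening: 0.05
grasp_force: 0.0
```

>>> arm_command --pt "0 0 0 0" --pt "0 0 0 0" --pt "0 0 0 0" --pt "0 0 0 0" --pt "0 0 0 0" --hand 0.012 --grip_force 25

```text
time: 13.95
ee_pos: [0.4493, -0.1594, 0.0172]
tcp_rot: [-180.0, -0.9, 97.3]
wrist_force: [-1.3, 0.8, 5.3]
opening: 0.0221
grasp_force: 24.6
```

>>> arm_command --pt "0 0 -0.008 0" --pt "0 0 -0.018 0" --pt "0 0 -0.03 0" --pt "0 0 -0.04 0" --pt "0 0 -0.04 0"

```text
time: 14.45
ee_pos: [0.4502, -0.1603, 0.0587]
tcp_rot: [179.9, -0.8, 97.3]
wrist_force: [0.0, 0.5, -1.4]
opening: 0.022
grasp_force: 24.6
```

```bash
python3 - <<'E'
from h import *
p,r,o=pose();print(p,r,o["wrist_force"],o["opening"])
O=np.array([.5125,.0290]);a=np.deg2rad(7.25);M=np.array([[np.cos(a),-np.sin(a)],[np.sin(a),np.cos(a)]])
y=np.deg2rad(r[2]);tx=np.array([np.cos(y),np.sin(y)]);ty=np.array([np.sin(y),-np.cos(y)])
for g in [(-.075,.001),(-.008,.00125),(.045,0)]:
    w=M@g+O; d=w-p[:2]; print(g,w.round(4),"tool",(tx@d).round(4),(ty@d).round(4))
E
```

```text
[ 0.45018872 -0.16034796  0.05873315] [179.89313817  -0.80165055  97.34743699] [ 0.01247842  0.52448375 -1.36724886] 0.02197672859993635
(-0.075, 0.001) [0.438  0.0205] tool 0.181 0.011
(-0.008, 0.00125) [0.5044 0.0292] tool 0.1811 0.078
(0.045, 0) [0.5571 0.0347] tool 0.1797 0.131
```

>>> arm_command --pt "0.035 0.002 0 0" --pt "0.075 0.005 0.001 0" --pt "0.115 0.008 0.002 0" --pt "0.15 0.01 0.002 0" --pt "0.181 0.011 0.003 0"

```text
time: 14.95
ee_pos: [0.4366, 0.0226, 0.0565]
tcp_rot: [-180.0, -0.9, 97.4]
wrist_force: [-0.2, -0.0, -1.2]
opening: 0.022
grasp_force: 24.7
```

>>> arm_command --pt "0 0 0.005 0" --pt "0 0 0.012 0" --pt "0 0 0.018 0" --pt "0 0 0.02 0" --pt "0 0 0.02 0"

```text
time: 15.45
ee_pos: [0.4366, 0.0205, 0.0359]
tcp_rot: [-179.9, -0.9, 97.3]
wrist_force: [0.8, -0.1, -0.6]
opening: 0.0217
grasp_force: 24.7
```

```bash
python3 g.py w6 go_gap sensor_mid nogo_jaw; python3 -c "
import cv2
i=cv2.imread('pics/w6.png'); cv2.imwrite('pics/w6c.png',cv2.resize(i[60:300,200:520],(800,600),interpolation=cv2.INTER_CUBIC))"
```

```text
15.45 [0.4366 0.0205 0.0359] [-179.9    -0.88   97.26] [ 0.8 -0.1 -0.6] [  2.1  -9.6 -25.7  74.1   0.9  84.9]
go_gap [391.6 244.7] 0.79 [0.5024 0.0288 0.016 ]
go_gap [510.5 225.1] 0.5 [0.5687 0.0499 0.016 ]
sensor_mid [278.5 256.8] 0.86 [0.4362 0.0123 0.016 ]
sensor_mid [130.2 237.6] 0.78 [0.3469 0.0131 0.016 ]
nogo_jaw [507.3 219.8] 0.6 [0.5557 0.0554 0.028 ]
```

View pics/w6c.png

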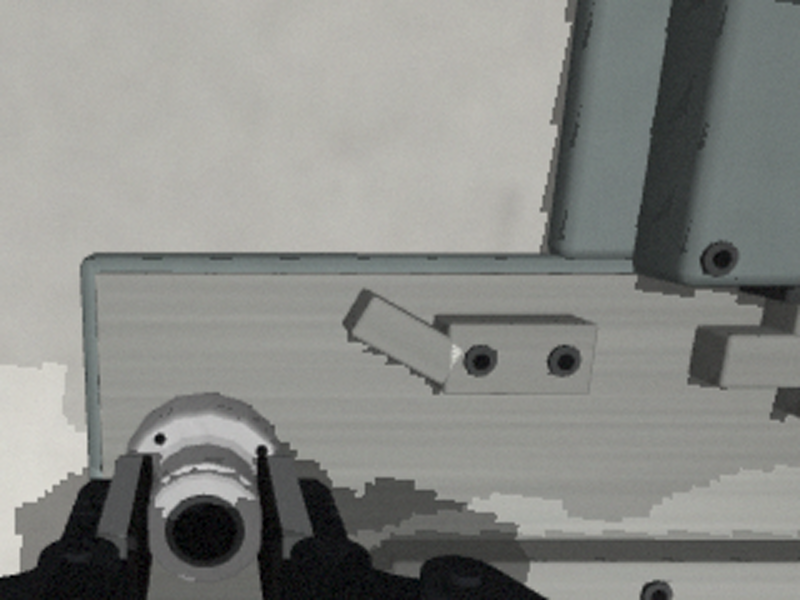

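```bash
python3 - <<'E'
from h import *
c=bot.camera("wrist");p,r,o=pose();print(p,r,o["wrist_force"]);T=wT(c,p,r)
O=np.array([.5125,.0290]);a=np.deg2rad(7.25);M=np.array([[np.cos(a),-np.sin(a)],[np.sin(a),np.cos(a)]])
f=lambda x,y:(200+x/2.5,60+y/2.5)
for n,q,z in [("foot edge",f(205,394),.033),("anvil b",f(590,393),.028),("anvil a",f(446,391),.028),("tablecorner",f(92,258),.016),("tablecorner in",f(97,275),.016),("insert",f(718,386),.028),("rail",f(700,541),.028),("neck",f(205,533),.051),("tcp",None,0)]:
    w=at(c,q,z,T)[:2] if q else p[:2]; print(n,((M.T@(w-O))*1e3).round(1))
E
```

```text
[0.43708959 0.02104292 0.0367289 ] [-179.98151836   -0.87525867   97.31708525] [-0.18202717 -0.15203327 -1.82700751]
foot edge [-75.2  23.3]
anvil b [ 8.5 22.3]
anvil a [-22.8  22.6]
tablecorner [-100.6   49.8]
tablecorner in [-99.6  46. ]
insert [36. 24.]
rail [ 38.8 -13.2]
neck [-75.1   0.6]
tcp [-75.8   1.6]
```

>>> arm_command --pt "0.0005 0 0.001 0" --pt "0.0012 0 0.002 0" --pt "0.0012 0 0.003 0" --pt "0.0012 0 0.0035 0" --pt "0.0012 0 0.0035 0"

```text
time: 16.2
ee_pos: [0.4367, 0.0226, 0.0332]
tcp_rot: [-180.0, -0.9, 97.4]
wrist_force: [-1.1, 0.9, 2.1]
opening: 0.0224
grasp_force: 25.0
```

>>> arm_command --pt "0 0.007 -0.0002 0" --pt "0 0.014 -0.0002 0" --pt "0 0.021 -0.0002 0" --pt "0 0.028 -0.0002 0" --pt "0 0.035 -0.0002 0"

```text
time: 16.7
ee_pos: [0.4721, 0.0271, 0.0332]
tcp_rot: [-180.0, -0.9, 97.3]
wrist_force: [-1.5, -0.3, 2.4]
opening: 0.0218
grasp_force: 24.9
```

>>> arm_command --pt "0 0.003 0 0" --pt "0 0.006 0 0" --pt "0 0.009 0 0" --pt "0 0.012 0 0" --pt "0 0.015 0 0"

```text
time: 17.2
ee_pos: [0.4864, 0.0288, 0.0332]
tcp_rot: [-179.9, -0.9, 97.3]
wrist_force: [-3.8, -2.7, 2.9]
opening: 0.0221
grasp_force: 25.1
```

>>> arm_command --pt "-0.0006 0.002 0 0" --pt "-0.0006 0.005 0 0" --pt "-0.0006 0.008 0 0" --pt "-0.0006 0.011 0 0" --pt "-0.0006 0.014 0 0"

```text
time: 17.7
ee_pos: [0.5006, 0.0301, 0.0332]
tcp_rot: [-180.0, -0.9, 97.3]
wrist_force: [-3.0, -0.6, 2.6]
opening: 0.022
grasp_force: 25.1
```

>>> arm_command --pt "-0.0003 0.004 -0.0002 0" --pt "-0.0006 0.009 -0.0002 0" --pt "-0.0006 0.014 -0.0002 0" --pt "-0.0006 0.019 -0.0002 0" --pt "-0.0006 0.024 -0.0002 0"

```text
time: 18.2
ee_pos: [0.5247, 0.0326, 0.0332]
tcp_rot: [-180.0, -0.9, 97.3]
wrist_force: [-0.2, 1.1, -0.2]
opening: 0.0225
grasp_force: 24.8
```

>>> arm_command --pt "-0.0003 0.005 0 0" --pt "-0.0006 0.01 0 0" --pt "-0.0006 0.014 0 0" --pt "-0.0006 0.017 0 0" --pt "-0.0006 0.019 0 0"

```text
time: 18.7
ee_pos: [0.5433, 0.0344, 0.0332]
tcp_rot: [-180.0, -0.9, 97.3]
wrist_force: [-0.2, -0.1, -0.3]
opening: 0.022
grasp_force: 24.8
```

>>> arm_command --pt "0 0.001 0 0" --pt "0 0.002 0 0" --pt "0 0.003 0 0" --pt "0 0.004 0 0" --pt "0 0.005 0 0"

```text
time: 19.2
ee_pos: [0.5481, 0.0351, 0.0333]
tcp_rot: [-180.0, -0.9, 97.3]
wrist_force: [-0.0, -0.0, -1.4]
opening: 0.0222
grasp_force: 24.8
```

```bash
python3 - <<'E'
from h import *
p,r,o=pose();c,p,r=cam("wrist");T=wT(c,p,r);cv2.imwrite("pics/w7.png",c["color"])
O=np.array([.5125,.0290]);a=np.deg2rad(7.25);M=np.array([[np.cos(a),-np.sin(a)],[np.sin(a),np.cos(a)]])
print(p,r,o["wrist_force"],M.T@(p[:2]-O))
cv2.imwrite('pics/w7c.png',cv2.resize(c["color"][130:280,180:380],(800,600),interpolation=cv2.INTER_CUBIC))
E
```

```text
[0.5480873  0.03506233 0.03331179] [-179.96228613   -0.87783998   97.34523951] [-0.00487235 -0.03687276 -1.40905727] [0.03606784 0.00152278]
```

View pics/w7c.png

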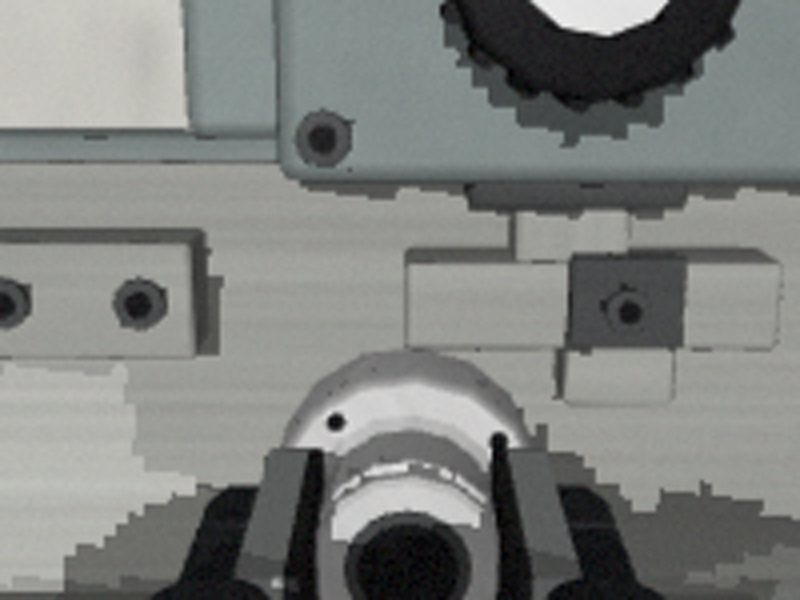

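>>> arm_command --pt "0 0.001 0 0" --pt "0 0.002 0 0" --pt "0 0.003 0 0" --pt "0 0.004 0 0" --pt "0 0.005 0 0"

```text
time: 19.75
ee_pos: [0.5531, 0.0357, 0.0333]
tcp_rot: [-180.0, -0.9, 97.3]
wrist_force: [-0.9, -0.1, -1.1]
opening: 0.0224
grasp_force: 24.8
```

>>> arm_command --pt "0 0.0003 0 0" --pt "0 0.0006 0 0" --pt "0 0.0008 0 0" --pt "0 0.0008 0 0" --pt "0 0.0008 0 0"

```text
time: 20.25
ee_pos: [0.5538, 0.0358, 0.0333]
tcp_rot: [-180.0, -0.9, 97.3]
wrist_force: [-0.5, 0.1, -0.8]
opening: 0.022
grasp_force: 24.8
```

>>> arm_command --pt "0 0.0003 0 0" --pt "0 0.0006 0 0" --pt "0 0.0008 0 0" --pt "0 0.0008 0 0" --pt "0 0.0008 0 0"

```text
time: 20.75
ee_pos: [0.5546, 0.0359, 0.0333]
tcp_rot: [-180.0, -0.9, 97.3]
wrist_force: [0.2, 1.0, -1.6]
opening: 0.0223
grasp_force: 24.8
```

>>> arm_command --pt "0 0.0003 0 0" --pt "0 0.0006 0 0" --pt "0 0.0008 0 0" --pt "0 0.0008 0 0" --pt "0 0.0008 0 0"

```text
time: 21.25
ee_pos: [0.5554, 0.036, 0.0333]
tcp_rot: [-180.0, -0.9, 97.3]
wrist_force: [-0.6, 0.3, -1.1]
opening: 0.022
grasp_force: 24.8
```

>>> arm_command --pt "0 0.0003 0 0" --pt "0 0.0006 0 0" --pt "0 0.0008 0 0" --pt "0 0.0008 0 0" --pt "0 0.0008 0 0"

```text
time: 21.75
ee_pos: [0.5562, 0.0361, 0.0333]
tcp_rot: [-180.0, -0.9, 97.3]
wrist_force: [-0.6, -0.1, -1.1]
opening: 0.0221
grasp_force: 24.8
```

>>> arm_command --pt "0 0.0003 0 0" --pt "0 0.0006 0 0" --pt "0 0.0008 0 0" --pt "0 0.0008 0 0" --pt "0 0.0008 0 0"

```text
time: 22.25
ee_pos: [0.5568, 0.0361, 0.0333]
tcp_rot: [-179.9, -0.9, 97.3]
wrist_force: [-2.0, -0.5, -0.5]
opening: 0.0216
grasp_force: 24.8
```

>>> arm_command --pt "0 0.0001 0 0" --pt "0 0.0002 0 0" --pt "0 0.0003 0 0" --pt "0 0.0003 0 0" --pt "0 0.0003 0 0"

```text
time: 22.75
ee_pos: [0.5571, 0.0362, 0.0333]
tcp_rot: [-179.9, -0.9, 97.3]
wrist_force: [-4.6, -1.2, 0.9]
opening: 0.0222
grasp_force: 24.9
```

>>> arm_command --pt "0 0 0 0" --pt "0 0 0 0" --pt "0 0 0 0" --pt "0 0 0 0" --pt "0 0 0 0"

```text
time: 23.25
ee_pos: [0.5572, 0.0362, 0.0333]
tcp_rot: [-180.0, -0.9, 97.3]
wrist_force: [-4.7, -2.3, 0.4]
opening: 0.0222
grasp_force: 24.9
```

>>> arm_command --pt "0 0 0 0" --pt "0 0 0 0" --pt "0 0 0 0" --pt "0 0 0 0" --pt "0 0 0 0"

```text
time: 23.75
ee_pos: [0.5572, 0.0362, 0.0333]
tcp_rot: [-180.0, -0.9, 97.3]
wrist_force: [-4.9, -1.6, 0.4]
opening: 0.0219
grasp_force: 24.9
```

>>> arm_command --pt "0 -0.001 0 0" --pt "0 -0.003 0 0" --pt "0 -0.004 -0.01 0" --pt "0 -0.004 -0.025 0" --pt "0 -0.004 -0.045 0"

```text
time: 24.25
ee_pos: [0.5534, 0.0351, 0.0796]
tcp_rot: [-180.0, -0.9, 97.3]
wrist_force: [0.2, 0.3, -1.1]
opening: 0.0222
grasp_force: 24.7
```

>>> arm_command --pt "0 0 -0.01 0" --pt "0 0 -0.025 0" --pt "-0.03 -0.015 -0.03 0" --pt "-0.06 -0.03 -0.03 0" --pt "-0.09 -0.045 -0.03 0"

```text
time: 24.75
ee_pos: [0.5202, -0.0612, 0.1078]
tcp_rot: [180.0, -0.9, 97.4]
wrist_force: [-0.3, 0.7, -1.1]
opening: 0.0222
grasp_force: 24.8
```

>>> arm_command --pt "-0.04 -0.02 0 0" --pt "-0.08 -0.04 0 0" --pt "-0.12 -0.06 0 0" --pt "-0.16 -0.08 0 0" --pt "-0.19 -0.095 0 0"

```text
time: 25.25
ee_pos: [0.4495, -0.2632, 0.1048]
tcp_rot: [-180.0, -0.8, 97.3]
wrist_force: [-0.1, -0.5, -1.2]
opening: 0.0222
grasp_force: 24.8
```

>>> arm_command --pt "-0.02 -0.01 0 0" --pt "-0.044 -0.02 0 0" --pt "-0.044 -0.02 0 0" --pt "-0.044 -0.02 0 0" --pt "-0.044 -0.02 0 0"

```text
time: 25.75
ee_pos: [0.4365, -0.3066, 0.1037]
tcp_rot: [-180.0, -0.9, 97.4]
wrist_force: [-0.0, -0.2, -1.5]
opening: 0.0218
grasp_force: 24.8
```

```bash
python3 g.py w8 free_pocket; python3 - <<'E'
from h import *
c=bot.camera("top")
cv2.imwrite("pics/top8.png",c["color"])
for t in("needle_tip","mark"):print(t,[(d["location"],d["confidence"]) for d in bot.mark_of("top",t)][:2])
a=cv2.imread("pics/w8.png"); b=cv2.resize(c["color"][90:170,150:250],(250,200),interpolation=cv2.INTER_CUBIC); d=np.zeros((420,810,3),np.uint8); d[:,:560]=a; d[:200,560:]=b; cv2.imwrite("pics/c8.png",d[:,:800])
E
```

```text
25.75 [ 0.4365 -0.3066  0.1037] [-179.97   -0.89   97.37] [-0.  -0.2 -1.5] [-35.4   2.7  -6.4  81.5   0.6  47.2]
free_pocket [279.5 209.3] 0.83 [ 0.435  -0.3072  0.004 ]
needle_tip [([335.1, 115.4], 0.34)]
mark [([168.3, 128.9], 0.59)]
```

View pics/c8.png

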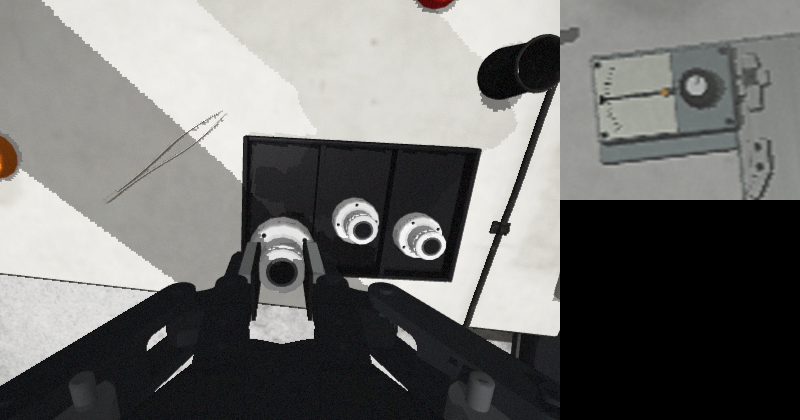

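>>> arm_command --pt "0 -0.001 0.015 0" --pt "0 -0.001 0.035 0" --pt "0 -0.001 0.055 0" --pt "0 -0.001 0.07 0" --pt "0 -0.001 0.074 0"

```text
time: 26.5
ee_pos: [0.434, -0.3053, 0.0269]
tcp_rot: [-179.8, -1.0, 97.4]
wrist_force: [0.6, -1.0, -2.5]
opening: 0.022
grasp_force: 24.8
```

>>> arm_command --pt "0 0 0.002 0" --pt "0 0 0.004 0" --pt "0 0 0.006 0" --pt "0 0 0.0075 0" --pt "0 0 0.0075 0"

```text
time: 27.0
ee_pos: [0.4351, -0.3061, 0.0221]
tcp_rot: [-180.0, -0.9, 97.3]
wrist_force: [-0.1, -0.4, -0.6]
opening: 0.022
grasp_force: 24.8
```

Not yet clearly in contact; lower a bit more, then release.

>>> arm_command --pt "0 0 0.0005 0" --pt "0 0 0.001 0" --pt "0 0 0.0013 0" --pt "0 0 0.0013 0" --pt "0 0 0.0013 0"

```text
time: 27.5
ee_pos: [0.4352, -0.3061, 0.0212]
tcp_rot: [-180.0, -0.9, 97.3]
wrist_force: [-2.9, 1.2, 5.6]
opening: 0.0221
grasp_force: 25.3
```

Contact with the floor. Release and rise.

>>> arm_command --pt "0 0 -0.0005 0" --pt "0 0 -0.0005 0" --pt "0 0 -0.0005 0" --pt "0 0 -0.0005 0" --pt "0 0 -0.0005 0" --hand 0.04

```text
time: 28.0
ee_pos: [0.435, -0.306, 0.021]
tcp_rot: [-180.0, -0.9, 97.3]
wrist_force: [-0.0, -0.3, -0.4]
opening: 0.0397
grasp_force: 0.0
```

>>> arm_command --pt "0 0 -0.015 0" --pt "0 0 -0.04 0" --pt "0 0 -0.07 0" --pt "0 0 -0.1 0" --pt "0 0 -0.12 0"

```text
time: 28.5
ee_pos: [0.4358, -0.3082, 0.1447]
tcp_rot: [179.9, -0.8, 97.3]
wrist_force: [-0.4, 0.1, 0.1]
opening: 0.04
grasp_force: 0.0
```

>>> arm_command --pt "0 0 0 0" --pt "0 0 0 0" --pt "0 0 0 0" --pt "0 0 0 0" --pt "0 0 0 0"

```text
time: 29.0
ee_pos: [0.435, -0.3076, 0.1404]
tcp_rot: [-179.9, -0.9, 97.3]
wrist_force: [0.6, 0.5, 0.1]
opening: 0.0404
grasp_force: 0.0
```

```bash
python3 g.py w9 free_pocket sensor_mid sensor
```

```text
29.0 [ 0.435  -0.3076  0.1404] [-179.91   -0.93   97.35] [0.6 0.5 0.1] [-35.6   2.5  -2.6  85.6   0.6  47.1]
free_pocket [283.1 192.8] 0.89 [ 0.4358 -0.3011  0.004 ]
sensor_mid [ 17.6 154.2] 0.87 [ 0.1912 -0.2944  0.016 ]
sensor_mid [277.2 200.2] 0.68 [ 0.4308 -0.3063  0.016 ]
sensor [ 31.3 149. ] 0.76 [ 0.1906 -0.2908  0.    ]
sensor [281.8 198.6] 0.74 [ 0.4354 -0.308   0.    ]
```

```bash
python3 -c "
from workcell import bot
print(bot.job_done())"
```

```text
the job is handed in; nothing more can be done
None
```

I handed the job in at about 29 s: the needle is on the mark, the housing went through the go gap and was held about 1 s against the no-go jaw at about 5 N wrist force, and the detectors place it in the empty pocket. No verdict came back, its final stance was not viewed, and I viewed 11 pictures where 10 were allowed.

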